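# Fetch the press lid from behind the filled moulds

### The job

The press lid on the drip tray is hemmed in by a round mould, a square mould and a spice jar: first move all three onto the white cutting board, standing upright. Then put the lid on the open round mould, seated on its rim with its plug inside the mouth, and after that return each of the three to the very spot on the tray where it stood at the start, upright. Never tip the moulds or the jar over, and leave the steel bowl and the wooden spoon where they lie.

Things in the scene. Friction and masses are not known exactly. Their poses are not given: they have to be found in the camera images.
- round_mould_c (a point): tall closed round mould of plain steel, a cylinder 58 mm in diameter and 150 mm high, about 0.4 to 0.85 kg, standing on the tray beside or in front of the lid; the point is its centre, 75 mm above its underside; z is its upright axis
- square_mould_c (a point): tall closed square mould of plain steel, 54 x 54 mm in section and 140 mm high, about 0.4 to 0.85 kg, standing on the tray beside or in front of the lid; the point is its centre, 70 mm above its underside; z is its upright axis, x and y are square to its side faces
- jar_c (a point): tall amber spice jar with a paper band and a white cap, 140 mm high, about 0.3 to 0.55 kg, on the tray beside or in front of the lid; its body is a cylinder 56 mm in diameter up to 110 mm above the underside, then a shoulder and the cap, 44 mm in diameter, to the top; the point is on its axis, 70 mm above its underside; z is its upright axis
- lid_grip (a point): press lid at the back of the tray, 86 mm (centre to centre) from each tall thing: metal plug 60 mm in diameter, 8 mm high; on it a metal disc 90 mm in diameter, 5 mm thick; on it an upright black round grip 24 mm in diameter, 45 mm high. The point is in the grip on the axis, 38 mm above the lid's underside, 30 mm above the underside of the disc; z is the upright axis
- round_mouth (a point): the open round mould, plain steel, fixed upright on the dark stand: outer diameter 78 mm, bore 72 mm, 75 mm high on the 12 mm stand plate; the point is the centre of its mouth, level with the rim, z up. The lid's disc rests on this rim and its plug hangs inside with 6 mm play all round
- square_mouth (a point): the open square mould next to it, plain steel, fixed upright on the dark stand: 74 x 74 mm outside, 75 mm high; the point is the centre of its mouth, level with the rim. It stays open; the lid does not belong to it
- tray: the fixed metal drip tray on which the lid, both closed moulds and the jar stand: 190 mm along its x, 250 mm along its y, floor 4 mm thick, rim 14 mm high; origin at the centre of its underside. In its frame the lid is near (+30, 0) mm and the tall things near (-56, 0), (+30, +86) and (+30, -86) mm, in a shuffled order; its -x side faces the robot
- board: the fixed white cutting board, the side area: 200 x 200 mm, 15 mm thick, to one side of the tray (the stand with the open moulds is on the other side); origin at the centre of its underside, x and y along its edges, z up
- bowl: shallow steel bowl, 110 mm across the rim and 45 mm high, between the robot and the tray, to be left alone; origin at the centre of its underside
- spoon: wooden spoon lying flat beside the tray, to be left alone; origin near the middle of its length on the table
Not all that is in view belongs to the job. What is shaped like the part that bears square_mould_c but pink is not meant.

How it is judged:
By the outcome, as a careful person would: the job done as asked, in the order asked, and still so for the second after the job is handed in, with the robot touching nothing.
It also fails if it takes over 144 s, if anything falls off the work surface, if the arm or the gripper's body presses on something with over 40 N, if the wrist force passes 120 N, or if a joint passes its speed limit or range.

### The arm

A 6-joint arm with a two-finger parallel gripper is mounted at the origin on the work surface. World frame = base frame: x ahead of the robot, y to its left, z up, the work surface at z = 0. Lengths are in m, angles in rad, forces in N, time in s.
With the tool pointing down it reaches from about 0.3 to 0.875 m from the base axis. Payload 6.4 kg.
Tool frame: the origin (TCP) lies midway between the tips of the shut fingers; the grasp point (between the pads) lies 19 mm behind it (ctrl.tcp_to_grasp is the distance from the TCP to the grasp point, in m); z points along the fingers, y is the direction in which the jaws open and shut (so a half turn about z gives the same grasp; the last joint's range is limited). The gripper opens to 85 mm and grips with 20 to 120 N. Pads are 22 mm wide; open, the fingers measure 114 mm over their backs; the gripper's body (76 mm by 85 mm) begins 54 mm behind the grasp point. The pads swing forward as they close: fully open they stand 13 mm farther back than shut.
Start: joints at [0.94, 0.181, 1.607, -0, 1.354, -0.206], TCP at [0.237, 0.524, 0.231] pointing down, gripper open.
Joint ranges: [-2.99, 2.99], [-0.89, 2.07], [0.3, 2.58], [-1.14, 4.28], [0, 2.63], [-3.12, 3.12]. Speed limits (rad/s): [2.57, 2.57, 3.01, 3.14, 3.14, 3.14].

### API

Orientations are given as a unit quaternion [w, x, y, z].
In Python, from bench import monitor, imaging, order, spotter, ctrl gives the robot as it stands.
- The arm moves only by the shell command python3 -m pendant 'ROWS'. ROWS is JSON, a list that holds one entry, the list of rows, each a list of 5 numbers: the shift along the world's x, y, z in mm, then the turn about the world's z in degrees, then the finger opening in mm, from 0 to 85.4. A call has 1 to 8 rows; each row shifts and turns the commanded pose from where the row before left it; what a row does not reach is not made up. A row lasts 1/8 s, in which the tool goes at most 62.5 mm and 10.7 degrees, less where a joint would pass 70% of its speed; a pose out of reach is approached as far as the arm can. A call with a gripper value outside its range is refused whole. The fingers move at their own pace and stop on an object; the grip force is fixed at half the most. Time passes only in rows, so rows that do not move let the fingers close. It gives the time, the measured TCP pose, the force and the opening at its end, in the units of the state.
- monitor.get_obs(): the state, without advancing time (a new reading comes with each control period).
- imaging.camera(name): name is "side" or "top" or "wrist"; returns a dict with "img" (400x640x3 uint8, red, green, blue), "vfov" (degrees; the focal length in pixels is half the picture's height over the tangent of half this angle, whatever the lens; pixels are square), "cx", "cy" (the principal point, pixels), "distortion" ([k1, k2, p1, p2, k3] as OpenCV has them; the pictures are not rectified), "origin" and "orientation" of the camera in the world. Camera axes: x right, y down, z forward; pixel columns grow to the right and rows downward; lengths in m; the calibration is good to about 2 mm. A picture is of the moment at which its call begins. There is no depth.
- order.hand_in(): hands the job in, once; it reports no verdict.
Trained networks look in the newest picture that a camera, given by its name, has taken for a name from the list of things; names that differ only in an ending like _2 or _b are one class to them, and where a whole thing is asked for, a point or a joint stands for the part that bears it (a point fixed in the world has none). Each returns a list of dicts, best first, with "confidence" (0 to 1); they miss things now and then, are a little off and sometimes report something else, mostly with a low value. They report only what shows in the picture. A call takes as long as a camera call. They do not tell look-alikes from the thing itself.
- spotter.recognise(camera, thing): "at" ([x, y, z] in m, in the coordinates of the camera as it stood for that picture, good to about 4 mm: the middle of the surface that is visible of it).
- spotter.tip_of(camera, thing): "at" ([x, y, z] in m, in the coordinates of the camera as it stood for that picture, good to about 4 mm: a listed point, or the origin of a listed thing).
The state is a dict: "time_s": time; "q": joint angles; "dq": joint speeds; "joint_efforts": joint torques, N m; "eef_pos": TCP position; "eef_rot": TCP orientation; "wrist_force": force on the tool from outside, world axes, zero at the start; "torque": the same for the moment, N m; "opening": opening from 0.0 (shut) to 1.0 (fully open).
Only numpy, scipy, OpenCV 4.12 (cv2) and the standard library are available. Lean on these libraries where they do the work, as an engineer would, in place of code of your own. Each camera call takes 0.05 s, during which the arm holds its last target. There are 200 camera calls.

## Working session

There is one attempt and no reset: what is moved stays moved. The work goes in short steps, Python scripts to look and compute and a shell command to move; the robot and the scene stay as the last step left them, time stands still between calls to the robot, and variables do not carry over. Pictures are saved under pics/ and viewed, about 12 in all and at most 16, crops included, and the job is handed in when it is done.

```bash
ls; mkdir -p pics; cat > h.py <<'E'
import numpy as np, cv2
from scipy.spatial.transform import Rotation as R
from bench import monitor, imaging, order, spotter, ctrl
def pose(c):
    q=c["orientation"]; return R.from_quat([q[1],q[2],q[3],q[0]]).as_matrix(), np.array(c["origin"])
def K(c):
    f=200/np.tan(np.radians(c["vfov"])/2); return np.array([[f,0,c["cx"]],[0,f,c["cy"]],[0,0,1]])
def snap(n,save=None):
    c=imaging.camera(n)
    if save: cv2.imwrite("pics/"+save,c["img"][:,:,::-1])
    return c
def proj(c,P):
    Rm,o=pose(c); P=(np.atleast_2d(P)-o)@Rm
    return cv2.projectPoints(P,np.zeros(3),np.zeros(3),K(c),np.array(c["distortion"]))[0].reshape(-1,2)
def onz(c,uv,z):
    Rm,o=pose(c); n=cv2.undistortPoints(np.array(uv,float).reshape(-1,1,2),K(c),np.array(c["distortion"])).reshape(-1,2)
    d=np.c_[n,np.ones(len(n))]@Rm.T; return o+d*((z-o[2])/d[:,2])[:,None]
def world(c,p):
    Rm,o=pose(c); return Rm@np.array(p)+o
E
python3 - <<'E'
from h import *
for n in ["top","side"]:
    c=snap(n,n+"0.png"); print(n,c["origin"],c["vfov"])
    for t in ["round_mould_c","square_mould_c","jar_c","lid_grip","round_mouth","square_mouth","tray","board","bowl","spoon"]:
        for d in spotter.tip_of(n,t)[:3]:
            print(t,round(d["confidence"],2),np.round(world(c,d["at"])*1000),proj(c,world(c,d["at"])).round()[0])
o=monitor.get_obs();print(o,ctrl.tcp_to_grasp)
E
```

```text
pics
top [0.51720244 0.00192437 0.87835511] 56.995765281747495
round_mould_c 0.67 [628. -59.  81.] [348. 175.]
square_mould_c 0.93 [791.  27.  73.] [308. 104.]
square_mould_c 0.89 [645. 111.  77.] [270. 169.]
square_mould_c 0.8 [685. 239.  71.] [213. 153.]
jar_c 0.78 [550.  33.  75.] [306. 212.]
jar_c 0.21 [ 491. -336.   86.] [476. 236.]
lid_grip 0.75 [634.  24.  44.] [310. 176.]
round_mouth 0.61 [ 390. -312.   88.] [468. 283.]
square_mouth 0.58 [ 492. -340.   88.] [479. 236.]
tray 0.65 [608.  27.  -6.] [309. 189.]
board 0.9 [447. 316.  -0.] [189. 258.]
bowl 0.57 [389. -10.  -4.] [326. 281.]
spoon 0.83 [649. 331.  -0.] [184. 174.]
side [ 0.15028004 -0.83601374  0.71585484] 44.58209187533898
round_mould_c 0.61 [626. -59.  77.] [341. 222.]
square_mould_c 0.93 [647. 112.  74.] [315. 186.]
square_mould_c 0.86 [789.  27.  69.] [380. 191.]
square_mould_c 0.82 [794. 149.  67.] [357. 170.]
jar_c 0.67 [548.  36.  76.] [293. 210.]
lid_grip 0.7 [637.  26.  43.] [328. 215.]
round_mouth 0.65 [ 389. -307.   85.] [293. 329.]
square_mouth 0.85 [ 493. -333.   85.] [353. 319.]
tray 0.98 [602.  29.   4.] [314. 230.]
board 0.73 [440. 316.  -3.] [215. 192.]
bowl 0.76 [392.  -9.  -5.] [238. 266.]
spoon 0.71 [656. 335.  -4.] [284. 173.]
{'time_s': 1.1, 'q': array([ 9.39656563e-01,  1.80800730e-01,  1.60700476e+00, -6.06782820e-06,
        1.35382889e+00, -2.06313547e-01]), 'dq': array([-0.00084643, -0.00112665,  0.00013981,  0.00148734,  0.00044831,
       -0.00059529]), 'joint_efforts': array([ 1.96110908e-03, -4.44850516e+01, -3.51681948e+01, -1.36641161e-04,
        7.89009446e-04,  2.35960329e-05]), 'eef_pos': array([0.23698762, 0.52389346, 0.23128574]), 'eef_rot': array([-5.77522810e-06,  2.10818747e-01,  9.77525169e-01, -2.02634349e-05]), 'wrist_force': array([ 1.26669326, -0.31390791,  0.42479312]), 'torque': array([ 0.00663757,  0.0341031 , -0.01470504]), 'opening': 0.9985085790918834} 0.0187
```

View pics/top0.png

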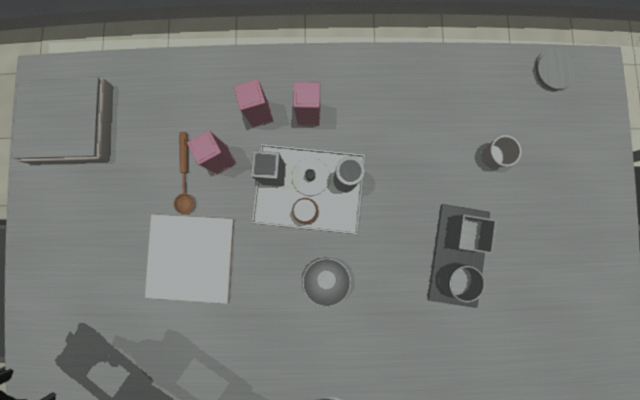

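View pics/side0.png

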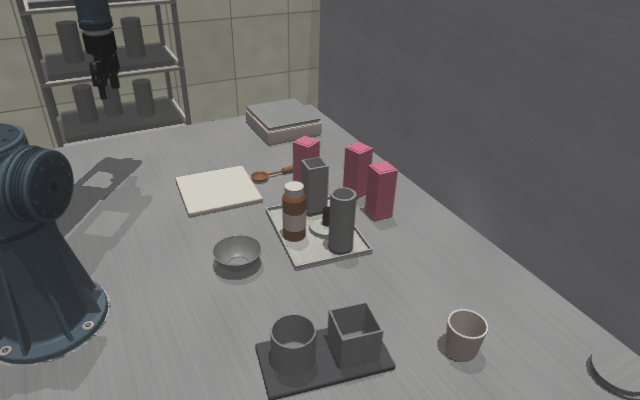

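The networks agree with the pictures. In the top view the jar is at (306,211), the square mould at (266,165), the round mould at (349,172), the lid at (310,176), the round mouth at (467,283) and the board at (190,258). The pink blocks are decoys. Next I'll overlay the models to refine these positions.

```bash
cat >> h.py <<'E'
def circ(x,y,z,r):
    t=np.linspace(0,2*np.pi,60); return np.c_[x+r*np.cos(t),y+r*np.sin(t),0*t+z]
def sq(x,y,z,a,b,yaw):
    p=np.array([[1,1],[-1,1],[-1,-1],[1,-1],[1,1]])*[a/2,b/2]; k=np.radians(yaw)
    p=p@np.array([[np.cos(k),np.sin(k)],[-np.sin(k),np.cos(k)]]); return np.c_[p+[x,y],np.full(5,z)]
def overlay(c,curves,box,s,fn):
    x0,y0,x1,y1=box; im=cv2.resize(c["img"][y0:y1,x0:x1,::-1],None,fx=s,fy=s,interpolation=cv2.INTER_CUBIC)
    im=cv2.convertScaleAbs(im,alpha=1.5)
    for cv,col in curves:
        p=((proj(c,cv)-[x0,y0]+.5)*s*8-4).round().astype(int); cv2.polylines(im,[p.reshape(-1,1,2)],False,col,1,cv2.LINE_AA,3)
    if fn: cv2.imwrite("pics/"+fn,im)
    return im
G=(0,255,0);Y=(0,255,255);B=(255,128,0);M=(255,0,255)
def scene(S,a):
    f=.004
    rx,ry=S["round"];qx,qy=S["square"];jx,jy=S["jar"];lx,ly=S["lid"];mx,my=S["mouth"]
    return [(circ(rx,ry,f+.15,.029),G),(circ(rx,ry,f,.029),G),(sq(qx,qy,f+.14,.054,.054,S["sqyaw"]),Y),(sq(qx,qy,f,.054,.054,S["sqyaw"]),Y),
     (circ(jx,jy,f+.14,.022),B),(circ(jx,jy,f+.11,.028),B),(circ(jx,jy,f,.028),B),(circ(lx,ly,f+.013,.045),M),(circ(lx,ly,f+.058,.012),M),
     (circ(mx,my,.087,.039),G),(circ(mx,my,.012,.039),G),(sq(*S["tray"],.014,.19,.25,S["trayyaw"]),M),(sq(*S["board"],.015,.2,.2,S["byaw"]),M)]
E
python3 - <<'E'
from h import *
S=dict(round=(.627,-.059),square=(.646,.1115),jar=(.549,.0345),lid=(.6355,.025),mouth=(.3895,-.310),sqyaw=-6,tray=(.605,.028),trayyaw=-5.5,board=(.4435,.316),byaw=-3)
for n,box,s in [("top",(140,135,375,310),3.4),("side",(170,140,400,260),3.4)]:
    c=snap(n); overlay(c,scene(S,0),box,s,n+"1.png")
    if n=="top": 
        im=overlay(c,scene(S,0),(430,200,510,310),4,"top1m.png")
        print(onz(c,[[261,146],[364,155],[357,234],[252,223]],.014).round(3)); print(onz(c,[[152,214],[234,218],[228,303],[146,298]],.015).round(3))
E
```

```text
[[ 0.711  0.141  0.014]
 [ 0.686 -0.104  0.014]
 [ 0.499 -0.083  0.014]
 [ 0.528  0.163  0.014]]
[[0.552 0.403 0.015]
 [0.54  0.205 0.015]
 [0.343 0.22  0.015]
 [0.354 0.415 0.015]]
```

View pics/top1.png

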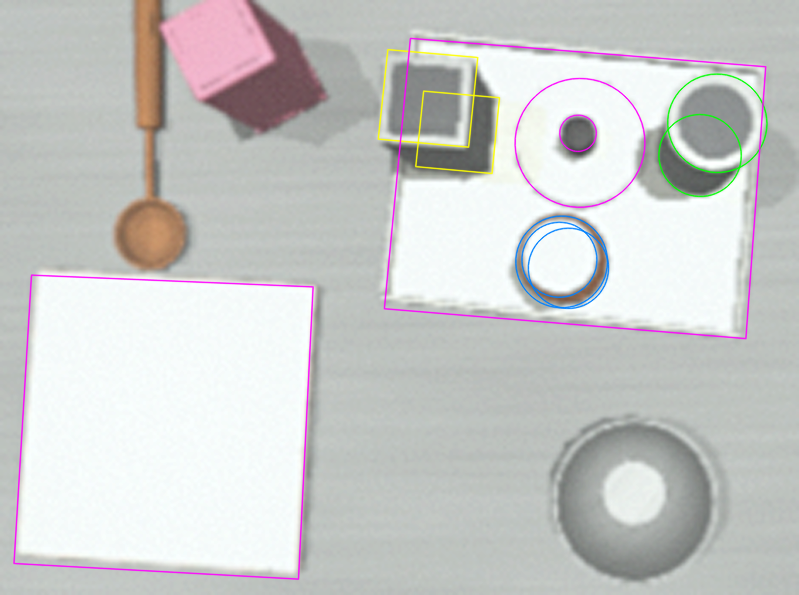

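View pics/side1.png

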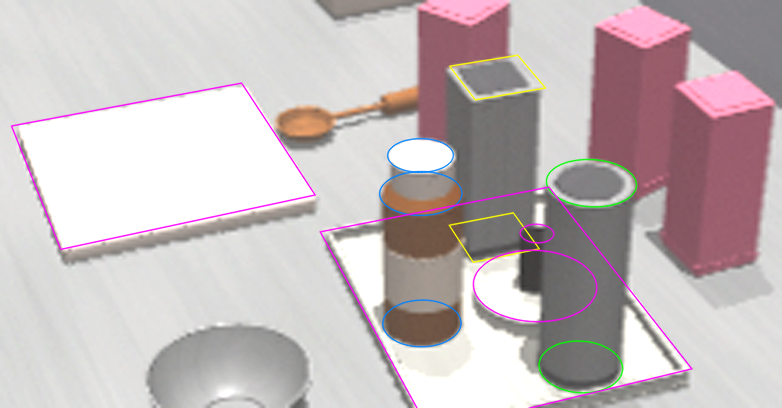

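The overlays fit to within about 1–2 mm and the 86 mm spacings hold. I'll move above the jar and check with the wrist camera on the way.

```bash
python3 -m pendant '[[[26,-41,8,2,85],[26,-41,8,2,85],[26,-41,8,2,85],[26,-41,8,2,85],[26,-41,8,2,85],[26,-41,8,2,85],[26,-41,8,2,85],[26,-41,8,2,85]]]'; python3 -m pendant '[[[26,-41,8,2,85],[26,-41,8,1,85],[26,-41,8,0,85],[26,-39,12,0,85],[0,0,0,0,85],[0,0,0,0,85]]]'
python3 - <<'E'
from h import *
S=dict(round=(.627,-.060),square=(.646,.1115),jar=(.549,.034),lid=(.6355,.025),mouth=(.3895,-.310),sqyaw=-6,tray=(.605,.028),trayyaw=-5.5,board=(.4435,.316),byaw=-3)
c=snap("wrist"); a=overlay(c,scene(S,0),(0,0,640,400),1,None); cv2.imwrite("pics/wr1.png",a)
m=cv2.imread("pics/top1m.png");cv2.imwrite("pics/wr1.png",np.hstack([a[:400,:],cv2.resize(m,(160,220))[:,:].copy() if 0 else np.zeros((400,0,3),np.uint8)]))
b=cv2.resize(a,None,fx=.75,fy=.75); canvas=np.zeros((440,800,3),np.uint8); canvas[:300,:480]=b; canvas[:,480:]=m; cv2.imwrite("pics/wr1.png",canvas)
E
```

```text
time_s: 2.2
eef_pos: [0.4457, 0.1945, 0.2958]
eef_rot: [0.0, 0.072, 0.997, 0.0]
wrist_force: [-0.2, -0.0, -0.6]
opening: 0.99
time_s: 2.95
eef_pos: [0.5485, 0.0343, 0.3308]
eef_rot: [-0.0, 0.047, 0.999, 0.0]
wrist_force: [0.3, -0.7, 0.2]
opening: 0.996
```

View pics/wr1.png

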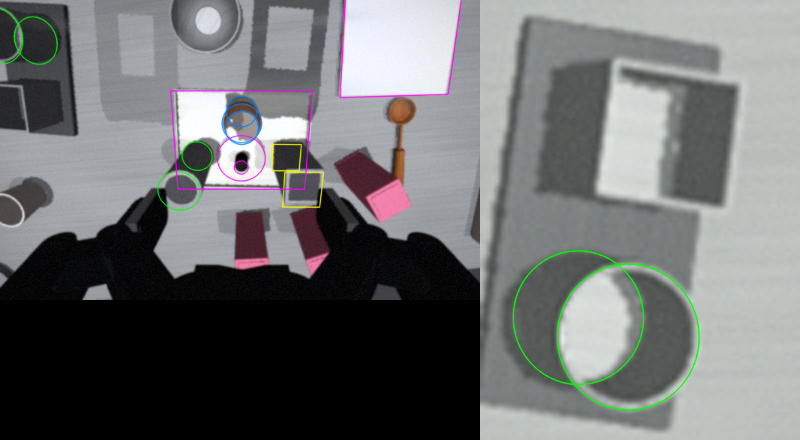

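Overlays match the wrist view too, and the mouth outline in the crop fits. Gripping the jar now.

```bash
python3 -m pendant '[[[0,0,-40,0,85],[0,0,-40,0,85],[0,0,-40,0,85],[0,0,-40,0,85],[0,0,-40,0,85],[0,0,-32,0,85],[0,0,-20,0,85],[0,0,0,0,85]]]'; python3 -m pendant '[[[0,0,0,0,40],[0,0,0,0,40],[0,0,0,0,40],[0,0,0,0,40],[0,0,0,0,40],[0,0,0,0,40]]]'
```

```text
time_s: 4.0
eef_pos: [0.5468, 0.0354, 0.0776]
eef_rot: [-0.002, 0.046, 0.999, 0.0]
wrist_force: [0.2, 0.9, 0.5]
opening: 0.994
time_s: 4.75
eef_pos: [0.5501, 0.0343, 0.0812]
eef_rot: [0.001, 0.047, 0.999, 0.0]
wrist_force: [-1.7, 3.1, 4.7]
opening: 0.641
```

```bash
python3 -m pendant '[[[0,0,15,0,40],[0,0,35,0,40],[0,0,40,0,40],[-10,14,0,0,40],[-24,34,0,0,40],[-30,43,0,0,40],[-31,46,0,0,40],[-30,43,0,0,40]]]'; python3 -m pendant '[[[-24,34,0,0,40],[-10,14,0,0,40],[0,0,-20,0,40],[0,0,-34,0,40],[0,0,-18,0,40],[0,0,-6,0,40],[0,0,0,0,40],[0,0,0,0,40]]]'; python3 - <<'E'
from h import *
print(monitor.get_obs()["wrist_force"])
c=snap("side"); cv2.imwrite("pics/s2.png",c["img"][100:300,140:440,::-1])
E
```

```text
time_s: 5.75
eef_pos: [0.4207, 0.2153, 0.1676]
eef_rot: [-0.001, 0.047, 0.999, -0.0]
wrist_force: [0.8, 0.1, -3.3]
opening: 0.637
time_s: 6.75
eef_pos: [0.389, 0.261, 0.0924]
eef_rot: [-0.001, 0.047, 0.999, -0.001]
wrist_force: [-8.2, -5.1, 16.3]
opening: 0.639
[-8.20584088 -5.11701309 16.34536718]
```

View pics/s2.png

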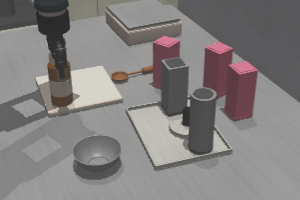

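```bash
python3 -m pendant '[[[0,0,1,0,40],[0,0,0,0,85],[0,0,0,0,85],[0,0,0,0,85],[0,0,20,0,85],[0,0,40,0,85],[0,0,40,0,85],[10,-6,0,0,85]]]'; python3 -m pendant '[[[35,-20,0,0,85],[45,-27,0,0,85],[45,-27,0,0,85],[45,-27,0,0,85],[45,-27,0,0,85],[30,-17,0,0,85],[0,0,0,0,85],[0,0,0,0,85]]]';  python3 - <<'E'
from h import *
o=monitor.get_obs();print(o["eef_pos"],o["wrist_force"])
for n in ["top","side"]:
  c=snap(n)
  for t in ["jar_c","square_mould_c"]:
    for d in spotter.tip_of(n,t)[:2]: print(n,t,round(d["confidence"],2),np.round(world(c,d["at"])*1000))
S=dict(square=(.6455,.111))
c=snap("wrist");overlay(c,[(sq(.6455,.111,z,.054,.054,-6),Y) for z in(.004,.144)],(280,150,480,300),4,"w2.png")
E
```

```text
time_s: 7.8
eef_pos: [0.4021, 0.2569, 0.1958]
eef_rot: [0.003, 0.046, 0.999, 0.001]
wrist_force: [0.3, 1.1, -0.7]
opening: 0.993
time_s: 8.8
eef_pos: [0.644, 0.1109, 0.1908]
eef_rot: [-0.001, 0.047, 0.999, 0.0]
wrist_force: [0.2, 0.4, -0.2]
opening: 0.995
[0.64401662 0.11093583 0.19075001] [ 0.20512103  0.44563704 -0.21455771]
top square_mould_c 0.95 [686. 236.  70.]
top square_mould_c 0.84 [792.  31.  72.]
side jar_c 0.78 [388. 263.  85.]
side square_mould_c 0.95 [646. 111.  74.]
side square_mould_c 0.89 [793. 147.  64.]
```

View pics/w2.png

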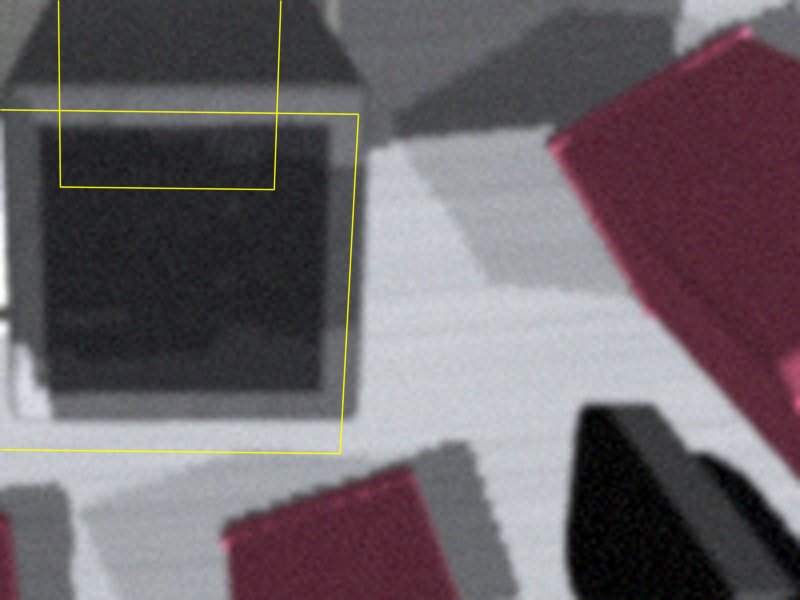

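The wrist crop shows the square top's edges parallel to the jaws (corners near (8,90), (362,90), (357,415)). Its centre is a couple of mm nearer the robot than assumed. I'll grip it and carry it to the board.

```bash
python3 -m pendant '[[[-1,0,-30,0,85],[0,0,-40,0,85],[0,0,-22,0,85],[0,0,-8,0,85],[0,0,0,0,85],[0,0,0,0,40],[0,0,0,0,40],[0,0,0,0,40]]]';  python3 -m pendant '[[[0,0,0,0,40],[0,0,0,0,40],[0,0,0,0,40]]]'
```

```text
time_s: 10.15
eef_pos: [0.6452, 0.1114, 0.0941]
eef_rot: [0.002, 0.047, 0.999, 0.0]
wrist_force: [-0.1, 3.4, 6.0]
opening: 0.628
time_s: 10.52
eef_pos: [0.6452, 0.1114, 0.0941]
eef_rot: [0.002, 0.047, 0.999, 0.0]
wrist_force: [0.3, 3.0, 5.6]
opening: 0.626
```

```bash
python3 -m pendant '[[[0,0,15,0,40],[0,0,35,0,40],[0,0,40,0,40],[-11,14,0,0,40],[-28,36,0,0,40],[-35,45,0,0,40],[-35,45,0,0,40],[-35,45,0,0,40]]]'; python3 -m pendant '[[[-30,39,0,0,40],[-18,22,0,0,40],[-7,10,0,0,40],[0,0,-20,0,40],[0,0,-34,0,40],[0,0,-17,0,40],[0,0,-6,0,40],[0,0,0,0,40]]]'; python3 -m pendant '[[[0,0,0,0,40]]]'
```

```text
time_s: 11.52
eef_pos: [0.496, 0.2971, 0.1794]
eef_rot: [-0.002, 0.047, 0.999, -0.001]
wrist_force: [0.2, 0.7, -5.3]
opening: 0.627
time_s: 12.52
eef_pos: [0.4454, 0.3668, 0.1057]
eef_rot: [0.0, 0.047, 0.999, 0.0]
wrist_force: [-0.3, -0.2, -6.1]
opening: 0.629
time_s: 12.65
eef_pos: [0.4456, 0.367, 0.1058]
eef_rot: [0.001, 0.047, 0.999, 0.0]
wrist_force: [-0.0, 0.1, -5.3]
opening: 0.627
```

```bash
python3 -m pendant '[[[0,0,-1,0,40],[0,0,0,0,40]]]';python3 -m pendant '[[[0,0,-1,0,40],[0,0,0,0,40]]]'
```

```text
time_s: 12.9
eef_pos: [0.4455, 0.3671, 0.105]
eef_rot: [0.001, 0.047, 0.999, 0.0]
wrist_force: [-0.0, -0.5, -0.8]
opening: 0.625
time_s: 13.15
eef_pos: [0.4456, 0.3672, 0.1049]
eef_rot: [0.001, 0.046, 0.999, 0.0]
wrist_force: [-3.3, -0.4, 6.5]
opening: 0.625
```

```bash
python3 -m pendant '[[[0,0,0,0,85],[0,0,0,0,85],[0,0,0,0,85],[0,0,20,0,85],[0,0,45,0,85],[0,0,45,0,85],[6,-14,0,0,85],[16,-38,0,0,85]]]'; python3 -m pendant '[[[20,-47,0,0,85],[22,-51,0,0,85],[22,-51,0,0,85],[22,-51,0,0,85],[22,-51,0,0,85],[20,-47,0,0,85],[17,-43,0,0,85],[11,-25,0,0,85]]]'; python3 -m pendant '[[[4,-9,0,0,85],[0,0,-30,0,85],[0,0,-50,0,85],[0,0,-23,0,85],[0,0,-8,0,85],[0,0,0,0,85]]]'; python3 -m pendant '[[[0,0,0,0,40],[0,0,0,0,40],[0,0,0,0,40],[0,0,0,0,40],[0,0,0,0,40],[0,0,0,0,40]]]'
```

```text
time_s: 14.15
eef_pos: [0.4668, 0.3152, 0.2133]
eef_rot: [0.0, 0.045, 0.999, 0.0]
wrist_force: [0.3, 0.4, -0.7]
opening: 0.994
time_s: 15.15
eef_pos: [0.623, -0.0535, 0.2121]
eef_rot: [-0.001, 0.048, 0.999, 0.0]
wrist_force: [0.7, 0.0, 0.0]
opening: 0.994
time_s: 15.9
eef_pos: [0.627, -0.0592, 0.1025]
eef_rot: [-0.0, 0.046, 0.999, 0.0]
wrist_force: [-0.8, 0.7, 0.7]
opening: 0.997
time_s: 16.65
eef_pos: [0.6283, -0.0597, 0.1044]
eef_rot: [0.002, 0.047, 0.999, 0.0]
wrist_force: [-0.3, 4.2, 5.7]
opening: 0.665
```

```bash
python3 -m pendant '[[[0,0,15,0,40],[0,0,35,0,40],[0,0,40,0,40],[-6,15,0,0,40],[-15,38,0,0,40],[-19,48,0,0,40],[-20,51,0,0,40],[-20,51,0,0,40]]]'; python3 -m pendant '[[[-19,48,0,0,40],[-15,38,0,0,40],[-9,23,0,0,40],[-4,10,0,0,40],[0,0,-20,0,40],[0,0,-34,0,40],[0,0,-17,0,40],[0,0,-6,0,40]]]'; python3 -m pendant '[[[0,0,0,0,40],[0,0,0,0,40]]]'; python3 -m pendant '[[[0,0,-1,0,40],[0,0,0,0,40]]]'
```

```text
time_s: 17.65
eef_pos: [0.5438, 0.145, 0.1895]
eef_rot: [-0.002, 0.047, 0.999, -0.0]
wrist_force: [1.8, 0.9, -7.5]
opening: 0.664
time_s: 18.65
eef_pos: [0.4994, 0.2611, 0.1154]
eef_rot: [-0.001, 0.047, 0.999, -0.001]
wrist_force: [-11.6, -3.8, 25.2]
opening: 0.666
time_s: 18.9
eef_pos: [0.5005, 0.2619, 0.1158]
eef_rot: [0.001, 0.047, 0.999, 0.0]
wrist_force: [0.4, -0.1, -6.4]
opening: 0.666
time_s: 19.15
eef_pos: [0.5008, 0.2621, 0.1155]
eef_rot: [0.001, 0.047, 0.999, 0.0]
wrist_force: [-0.9, -1.2, 2.4]
opening: 0.668
```

```bash
python3 -m pendant '[[[0,0,0,0,85],[0,0,0,0,85],[0,0,0,0,85],[0,0,20,0,85],[0,0,45,0,85],[0,0,45,0,85],[8,-14,0,0,85],[20,-35,0,0,85]]]'; python3 -m pendant '[[[26,-46,-10,0,85],[27,-47,-20,0,85],[26,-46,-20,0,85],[20,-35,-14,0,85],[8,-14,0,0,85],[0,0,0,0,85],[0,0,0,0,85]]]'; python3 - <<'E'
from h import *
o=monitor.get_obs();print(o["eef_pos"],o["wrist_force"])
c=snap("side"); 
a=overlay(c,[(circ(.6355,.025,.017,.045),M),(circ(.6355,.025,.062,.012),M),(circ(.39,.262,.155,.022),B),(sq(.445,.367,.155,.054,.054,-6),Y),(circ(.5,.262,.165,.029),G),(circ(.5,.262,.015,.029),G)],(170,110,370,260),3.5,None)
for n in ["side","top"]:
  c=snap(n)
  for t in ["jar_c","square_mould_c","round_mould_c","lid_grip"]:
    for d in spotter.tip_of(n,t)[:1]: print(n,t,round(d["confidence"],2),np.round(world(c,d["at"])*1000))
c=snap("wrist");b=overlay(c,[(circ(.6355,.025,.017,.045),M),(circ(.6355,.025,.062,.012),M),(circ(.6355,.025,.017,.012),M)],(220,80,420,230),3.5,None)
d=spotter.tip_of("wrist","lid_grip")[:1];print([world(c,x["at"]).round(4) for x in d])
cv2.imwrite("pics/s3.png",cv2.resize(np.hstack([a,b]),None,fx=.571,fy=.571,interpolation=cv2.INTER_AREA))
E
```

```text
time_s: 20.15
eef_pos: [0.5278, 0.2133, 0.2243]
eef_rot: [0.0, 0.045, 0.999, 0.0]
wrist_force: [-0.7, -0.2, -0.1]
opening: 0.994
time_s: 21.02
eef_pos: [0.6347, 0.0261, 0.1607]
eef_rot: [0.0, 0.046, 0.999, 0.0]
wrist_force: [0.0, 0.4, -0.5]
opening: 0.994
[0.63465801 0.02608503 0.16068212] [ 0.00719258  0.40609002 -0.54598197]
side jar_c 0.66 [387. 261.  84.]
side square_mould_c 0.67 [447. 366.  82.]
side round_mould_c 0.61 [495. 263.  89.]
side lid_grip 0.73 [639.  28.  43.]
top jar_c 0.94 [392. 262.  87.]
top square_mould_c 0.71 [442. 370.  87.]
top round_mould_c 0.6 [500. 261.  92.]
top lid_grip 0.94 [628.  26.  39.]
[array([0.6303, 0.0233, 0.0429])]
```

View pics/s3.png

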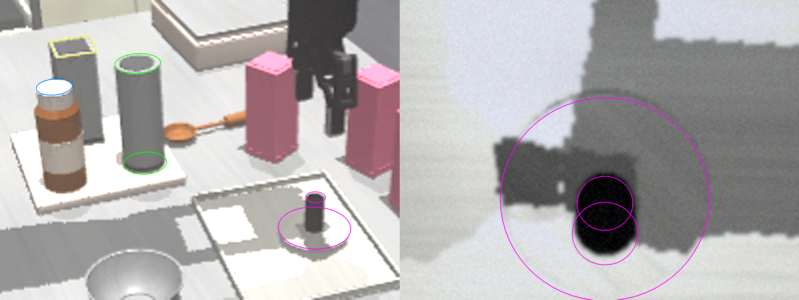

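Everything stands upright where planned on the board, and the overlays coincide. The lid grip sits about 1–2 mm nearer the robot than drawn. Grasping the lid.

```bash
python3 -m pendant '[[[-1,0,-30,0,85],[0,0,-45,0,85],[0,0,-35,0,85],[0,0,-18,0,85],[0,0,-7,0,85],[0,0,0,0,85],[0,0,0,0,8],[0,0,0,0,8]]]'; python3 -m pendant '[[[0,0,0,0,8],[0,0,0,0,8],[0,0,0,0,8],[0,0,0,0,8],[0,0,0,0,8],[0,0,0,0,8]]]'; python3 -m pendant '[[[0,0,15,0,8],[0,0,35,0,8],[0,0,40,0,8],[0,0,40,0,8],[0,0,0,0,8],[0,0,0,0,8]]]'
```

```text
time_s: 22.68
eef_pos: [0.6349, 0.0248, 0.0266]
eef_rot: [0.001, 0.047, 0.999, -0.0]
wrist_force: [-0.1, 0.3, -0.3]
opening: 0.595
time_s: 23.42
eef_pos: [0.6344, 0.025, 0.026]
eef_rot: [0.0, 0.047, 0.999, -0.0]
wrist_force: [-1.6, 0.8, 5.2]
opening: 0.266
time_s: 24.18
eef_pos: [0.6331, 0.025, 0.1544]
eef_rot: [-0.001, 0.047, 0.999, 0.0]
wrist_force: [-0.8, -0.3, -2.3]
opening: 0.266
```

```bash
python3 -m pendant '[[[-8,-11,0,0,8],[-22,-30,0,0,8],[-32,-44,0,0,8],[-36,-49,0,0,8],[-36,-49,0,0,8],[-36,-49,0,0,8],[-32,-44,0,0,8],[-24,-33,0,0,8]]]'; python3 -m pendant '[[[-13,-19,0,0,8],[-5,-7,-20,0,8],[0,0,-10,0,8],[0,0,0,0,8],[0,0,0,0,8]]]'; python3 - <<'E'
from h import *
o=monitor.get_obs();print(o["eef_pos"],o["wrist_force"])
x,y,z=.390,-.310,.109  # lid underside
L=[(circ(x,y,z+.013,.045),M),(circ(x,y,z+.008,.045),M),(circ(x,y,z,.03),M),(circ(.3895,-.31,.087,.039),G),(circ(.3895,-.31,.087,.036),G)]
ims=[]
for n,box in [("side",(240,270,360,390)),("top",(410,220,530,340)),("wrist",(180,30,420,270))]:
  c=snap(n); ims.append(cv2.resize(overlay(c,L,box,3,None),(360,360)) if n!="wrist" else cv2.resize(overlay(c,L,box,2,None),(360,360)))
  for t in ["lid_grip","round_mouth"]:
    for d in spotter.tip_of(n,t)[:1]: print(n,t,round(d["confidence"],2),np.round(world(c,d["at"])*1000))
cv2.imwrite("pics/l1.png",cv2.resize(np.hstack(ims[:2]),(800,400)))
cv2.imwrite("pics/l1w.png",ims[2])
E
```

```text
time_s: 25.18
eef_pos: [0.4051, -0.2853, 0.154]
eef_rot: [-0.001, 0.047, 0.999, 0.001]
wrist_force: [0.3, -0.7, -1.9]
opening: 0.262
time_s: 25.8
eef_pos: [0.3902, -0.3097, 0.1254]
eef_rot: [-0.0, 0.046, 0.999, 0.0]
wrist_force: [0.9, 0.2, -0.7]
opening: 0.264
[ 0.39024134 -0.30971576  0.1254367 ] [ 0.89238197  0.18281515 -0.68165437]
side round_mouth 0.79 [ 389. -309.   83.]
top lid_grip 0.6 [ 390. -310.  138.]
wrist lid_grip 0.87 [ 384. -310.  141.]
```

View pics/l1.png

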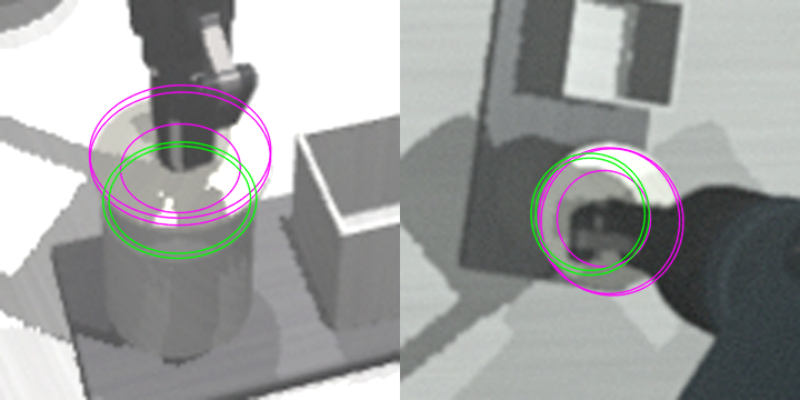

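```bash
python3 -m pendant '[[[0,0,-8,0,8],[0,0,-4,0,8],[0,0,-3,0,8],[0,0,-3,0,8],[0,0,0,0,8]]]'; python3 -m pendant '[[[0,0,-2,0,8],[0,0,-2,0,8],[0,0,-1,0,8],[0,0,0,0,8]]]';  python3 -m pendant '[[[0,0,-1,0,8],[0,0,0,0,8]]]'; python3 -m pendant '[[[0,0,-1,0,8],[0,0,0,0,8]]]'
```

```text
time_s: 26.88
eef_pos: [0.3898, -0.31, 0.107]
eef_rot: [-0.0, 0.047, 0.999, 0.0]
wrist_force: [-1.2, 0.0, -1.4]
opening: 0.264
time_s: 27.38
eef_pos: [0.3899, -0.31, 0.1022]
eef_rot: [-0.0, 0.047, 0.999, 0.0]
wrist_force: [0.2, -0.3, -2.3]
opening: 0.267
time_s: 27.62
eef_pos: [0.3899, -0.31, 0.1012]
eef_rot: [-0.0, 0.047, 0.999, 0.0]
wrist_force: [0.5, -0.1, -2.3]
opening: 0.263
time_s: 27.88
eef_pos: [0.39, -0.3102, 0.1009]
eef_rot: [-0.0, 0.047, 0.999, -0.0]
wrist_force: [-2.4, 2.2, 4.9]
opening: 0.271
```

Contact came exactly at the expected seating height, with the plug free inside. Releasing the lid and moving over to the round mould on the board.

```bash
python3 -m pendant '[[[0,0,0,0,85],[0,0,0,0,85],[0,0,0,0,85],[0,0,0,0,85],[0,0,25,0,85],[0,0,45,0,85],[0,0,50,0,85],[4,22,4,0,85]]]'; python3 -m pendant '[[[10,52,0,0,85],[10,52,0,0,85],[10,52,0,0,85],[10,52,0,0,85],[10,52,0,0,85],[10,52,0,0,85],[10,52,0,0,85],[10,52,0,0,85]]]'; python3 -m pendant '[[[10,52,0,0,85],[10,52,0,0,85],[6,30,0,0,85],[0,0,0,0,85],[0,0,0,0,85]]]'; python3 - <<'E'
from h import *
o=monitor.get_obs();print(o["eef_pos"],o["wrist_force"])
x,y,z=.390,-.310,.079
L=[(circ(x,y,z+.013,.045),M),(circ(x,y,z+.008,.045),M),(circ(x,y,z+.058,.012),M),(circ(.3895,-.31,.087,.039),G)]
ims=[]
for n,box in [("side",(240,270,360,390)),("top",(410,220,530,340))]:
  c=snap(n); ims.append(cv2.resize(overlay(c,[],box,3,None),(400,400)));ims.append(cv2.resize(overlay(c,L,box,3,None),(400,400)))
  for t in ["lid_grip","round_mould_c"]:
    for d in spotter.tip_of(n,t)[:1]: print(n,t,round(d["confidence"],2),np.round(world(c,d["at"])*1000))
cv2.imwrite("pics/l2.png",cv2.resize(np.vstack([np.hstack(ims[:2]),np.hstack(ims[2:])]),(600,600)))
E
```

```text
time_s: 28.88
eef_pos: [0.3956, -0.2907, 0.2287]
eef_rot: [0.003, 0.047, 0.999, -0.003]
wrist_force: [0.7, -1.0, -0.2]
opening: 0.997
time_s: 29.88
eef_pos: [0.4732, 0.1301, 0.2234]
eef_rot: [-0.001, 0.046, 0.999, -0.0]
wrist_force: [0.6, -0.1, -0.2]
opening: 0.995
time_s: 30.5
eef_pos: [0.4991, 0.2616, 0.2233]
eef_rot: [-0.001, 0.046, 0.999, -0.0]
wrist_force: [0.0, 0.0, 0.3]
opening: 0.992
[0.4991096  0.26155994 0.22334504] [0.0310555  0.04622185 0.34365864]
side lid_grip 0.65 [ 393. -309.  119.]
side round_mould_c 0.7 [496. 264.  90.]
top round_mould_c 0.75 [497. 262.  94.]
```

View pics/l2.png

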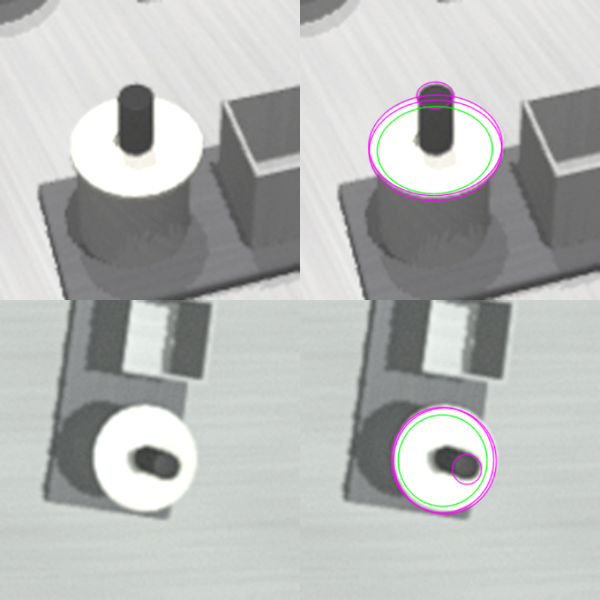

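The lid sits level on the rim: both overlays coincide and the grip point measures at 119 mm against 117 expected. Now I'll return the round mould.

```bash
python3 -m pendant '[[[0,0,-30,0,85],[0,0,-50,0,85],[0,0,-22,0,85],[0,0,-8,0,85],[0,0,0,0,85],[0,0,0,0,40],[0,0,0,0,40],[0,0,0,0,40]]]'; python3 -m pendant '[[[0,0,0,0,40],[0,0,0,0,40],[0,0,0,0,40],[0,0,15,0,40],[0,0,35,0,40],[0,0,40,0,40],[6,-15,0,0,40],[15,-38,0,0,40]]]'; python3 -m pendant '[[[19,-48,0,0,40],[20,-51,0,0,40],[20,-51,0,0,40],[19,-48,0,0,40],[15,-38,0,0,40],[9,-23,0,0,40],[4,-10,0,0,40],[0,0,0,0,40]]]'; python3 -m pendant '[[[0,0,-20,0,40],[0,0,-40,0,40],[0,0,-25,0,40],[0,0,-10,0,40],[0,0,-5,0,40],[0,0,0,0,40],[0,0,0,0,40]]]'; python3 -m pendant '[[[0,0,-1,0,40],[0,0,0,0,40]]]'
```

```text
time_s: 31.8
eef_pos: [0.5012, 0.2626, 0.1162]
eef_rot: [0.002, 0.047, 0.999, 0.001]
wrist_force: [-1.1, 1.6, 5.7]
opening: 0.668
time_s: 32.8
eef_pos: [0.5198, 0.2088, 0.2031]
eef_rot: [-0.001, 0.045, 0.999, -0.0]
wrist_force: [0.9, -1.3, -7.0]
opening: 0.665
time_s: 33.8
eef_pos: [0.6265, -0.0598, 0.2035]
eef_rot: [-0.001, 0.047, 0.999, 0.0]
wrist_force: [-0.3, 0.6, -6.6]
opening: 0.667
time_s: 34.67
eef_pos: [0.6279, -0.0601, 0.1054]
eef_rot: [0.001, 0.046, 0.999, -0.0]
wrist_force: [-0.1, 1.2, -4.5]
opening: 0.662
time_s: 34.92
eef_pos: [0.6282, -0.0601, 0.1053]
eef_rot: [0.002, 0.047, 0.999, -0.0]
wrist_force: [-0.7, 2.4, 5.7]
opening: 0.661
```

```bash
python3 -m pendant '[[[0,0,0,0,85],[0,0,0,0,85],[0,0,0,0,85],[0,0,20,0,85],[0,0,45,0,85],[0,0,45,0,85],[-6,14,0,0,85],[-16,38,0,0,85]]]'; python3 -m pendant '[[[-20,47,0,0,85],[-22,51,0,0,85],[-22,51,0,0,85],[-22,51,0,0,85],[-22,51,0,0,85],[-20,47,0,0,85],[-17,43,0,0,85],[-11,25,0,0,85]]]'; python3 -m pendant '[[[-4,9,0,0,85],[0,0,0,0,85],[0,0,-30,0,85],[0,0,-50,0,85],[0,0,-22,0,85],[0,0,-8,0,85],[0,0,0,0,85],[0,0,0,0,85]]]'; python3 -m pendant '[[[0,0,0,0,40],[0,0,0,0,40],[0,0,0,0,40],[0,0,0,0,40],[0,0,0,0,40],[0,0,0,0,40]]]'
```

```text
time_s: 35.92
eef_pos: [0.6054, -0.0088, 0.2147]
eef_rot: [0.001, 0.048, 0.999, -0.0]
wrist_force: [0.2, 0.5, -0.6]
opening: 0.996
time_s: 36.92
eef_pos: [0.4472, 0.36, 0.2135]
eef_rot: [-0.0, 0.045, 0.999, 0.0]
wrist_force: [0.3, -1.1, 0.2]
opening: 0.993
time_s: 37.92
eef_pos: [0.4461, 0.3671, 0.1048]
eef_rot: [0.001, 0.047, 0.999, 0.001]
wrist_force: [-0.5, -0.2, 0.4]
opening: 0.995
time_s: 38.67
eef_pos: [0.4456, 0.3676, 0.1044]
eef_rot: [0.001, 0.047, 0.999, 0.001]
wrist_force: [-1.0, 1.8, 6.2]
opening: 0.626
```

```bash
python3 -m pendant '[[[0,0,15,0,40],[0,0,35,0,40],[0,0,40,0,40],[11,-14,0,0,40],[28,-36,0,0,40],[35,-45,0,0,40],[35,-45,0,0,40],[35,-45,0,0,40]]]'; python3 -m pendant '[[[30,-39,0,0,40],[18,-22,0,0,40],[7,-10,0,0,40],[0,0,0,0,40],[0,0,-20,0,40],[0,0,-40,0,40],[0,0,-24,0,40],[0,0,-10,0,40]]]'; python3 -m pendant '[[[0,0,-4,0,40],[0,0,-1,0,40],[0,0,0,0,40],[0,0,0,0,40]]]'; python3 -m pendant '[[[0,0,-1,0,40],[0,0,0,0,40]]]'
```

```text
time_s: 39.67
eef_pos: [0.5886, 0.1792, 0.1907]
eef_rot: [-0.002, 0.047, 0.999, -0.001]
wrist_force: [0.7, 0.8, -6.0]
opening: 0.624
time_s: 40.67
eef_pos: [0.6412, 0.1124, 0.0959]
eef_rot: [-0.003, 0.046, 0.999, 0.0]
wrist_force: [-0.6, -1.1, -5.5]
opening: 0.626
time_s: 41.18
eef_pos: [0.6446, 0.1109, 0.0952]
eef_rot: [0.001, 0.047, 0.999, 0.0]
wrist_force: [-1.0, -0.3, -6.0]
opening: 0.622
time_s: 41.42
eef_pos: [0.6441, 0.1109, 0.0935]
eef_rot: [0.0, 0.047, 0.999, -0.0]
wrist_force: [1.2, 0.2, -6.0]
opening: 0.623
```

```bash
python3 -m pendant '[[[0,0,-1,0,40],[0,0,0,0,40]]]'; python3 -m pendant '[[[0,0,0,0,40]]]'
```

```text
time_s: 41.68
eef_pos: [0.6444, 0.1109, 0.0934]
eef_rot: [0.0, 0.047, 0.999, -0.0]
wrist_force: [-3.3, 0.4, 3.0]
opening: 0.627
time_s: 41.8
eef_pos: [0.6444, 0.1109, 0.0934]
eef_rot: [0.001, 0.047, 0.999, -0.0]
wrist_force: [-4.7, 0.3, 5.7]
opening: 0.631
```

```bash
python3 -m pendant '[[[0,0,0,0,85],[0,0,0,0,85],[0,0,0,0,85],[0,0,20,0,85],[0,0,40,0,85],[0,0,40,0,85],[-10,6,0,0,85],[-30,18,0,0,85]]]'; python3 -m pendant '[[[-44,26,0,0,85],[-44,26,0,0,85],[-44,26,0,0,85],[-42,25,0,0,85],[-30,18,0,0,85],[-10,6,0,0,85],[0,0,0,0,85],[0,0,-20,0,85]]]'; python3 -m pendant '[[[0,0,-40,0,85],[0,0,-28,0,85],[0,0,-12,0,85],[0,0,0,0,85],[0,0,0,0,85]]]';  python3 -m pendant '[[[0,0,0,0,40],[0,0,0,0,40],[0,0,0,0,40],[0,0,0,0,40],[0,0,0,0,40],[0,0,0,0,40]]]'
```

```text
time_s: 42.8
eef_pos: [0.6045, 0.1345, 0.1935]
eef_rot: [0.001, 0.047, 0.999, 0.0]
wrist_force: [-0.3, 0.1, -0.9]
opening: 1.0
time_s: 43.8
eef_pos: [0.3924, 0.262, 0.1737]
eef_rot: [0.002, 0.047, 0.999, 0.001]
wrist_force: [-0.1, 0.5, -0.3]
opening: 0.991
time_s: 44.42
eef_pos: [0.3912, 0.2621, 0.0934]
eef_rot: [0.001, 0.047, 0.999, 0.0]
wrist_force: [0.8, -0.2, 0.4]
opening: 1.001
time_s: 45.18
eef_pos: [0.3908, 0.2621, 0.0936]
eef_rot: [0.001, 0.046, 0.999, 0.0]
wrist_force: [-1.3, -2.2, 6.9]
opening: 0.641
```

```bash
python3 -m pendant '[[[0,0,15,0,40],[0,0,35,0,40],[0,0,40,0,40],[10,-14,0,0,40],[24,-34,0,0,40],[30,-43,0,0,40],[31,-46,0,0,40],[30,-43,0,0,40]]]'; python3 -m pendant '[[[24,-34,0,0,40],[10,-14,0,0,40],[0,0,0,0,40],[0,0,-20,0,40],[0,0,-40,0,40],[0,0,-26,0,40],[0,0,-10,0,40],[0,0,-3,0,40]]]'; python3 -m pendant '[[[0,0,0,0,40],[0,0,0,0,40]]]'; python3 -m pendant '[[[0,0,-1,0,40],[0,0,0,0,40]]]'
```

```text
time_s: 46.18
eef_pos: [0.5148, 0.0795, 0.1806]
eef_rot: [-0.001, 0.047, 0.999, -0.0]
wrist_force: [1.7, 0.8, -4.8]
opening: 0.637
time_s: 47.18
eef_pos: [0.5484, 0.0346, 0.083]
eef_rot: [-0.001, 0.046, 0.999, 0.0]
wrist_force: [-0.1, -0.1, -3.5]
opening: 0.637
time_s: 47.42
eef_pos: [0.5498, 0.0339, 0.0845]
eef_rot: [0.001, 0.047, 0.999, -0.0]
wrist_force: [0.2, 0.7, -4.4]
opening: 0.636
time_s: 47.68
eef_pos: [0.5493, 0.0338, 0.0827]
eef_rot: [0.0, 0.047, 0.999, -0.0]
wrist_force: [-0.4, 0.2, -3.3]
opening: 0.641
```

```bash
python3 -m pendant '[[[0,0,-1,0,40],[0,0,0,0,40]]]'; python3 -m pendant '[[[0,0,-1,0,40],[0,0,0,0,40]]]'
```

```text
time_s: 47.92
eef_pos: [0.5498, 0.0338, 0.0827]
eef_rot: [0.001, 0.047, 0.999, -0.0]
wrist_force: [-2.5, 0.2, 4.6]
opening: 0.639
time_s: 48.18
eef_pos: [0.5501, 0.0337, 0.0827]
eef_rot: [0.001, 0.047, 0.999, -0.0]
wrist_force: [-3.9, -0.3, 13.5]
opening: 0.637
```

Down on the tray. Release, withdraw towards the start side, and check against the first pictures.

```bash
python3 -m pendant '[[[0,0,1,0,40],[0,0,0,0,85],[0,0,0,0,85],[0,0,0,0,85],[0,0,20,0,85],[0,0,45,0,85],[0,0,50,0,85],[-12,20,20,0,85]]]'; python3 -m pendant '[[[-25,40,5,0,85],[-25,45,0,0,85],[-25,45,0,0,85],[-25,45,0,0,85],[-25,45,0,0,85],[-25,45,0,0,85],[-25,45,0,0,85],[-25,45,0,0,85]]]'; python3 -m pendant '[[[-25,45,0,0,85],[-25,45,0,0,85],[-15,20,0,0,85],[0,0,0,0,85],[0,0,0,0,85]]]'; python3 - <<'E'
from h import *
o=monitor.get_obs();print(o["eef_pos"],o["wrist_force"])
S=dict(round=(.627,-.060),square=(.644,.111),jar=(.549,.034))
out=[]
for n,box in [("top",(235,130,385,245)),("side",(250,130,400,260))]:
  c=snap(n,n+"9.png")
  for t in ["jar_c","square_mould_c","round_mould_c","lid_grip","bowl","spoon"]:
    print(n,t,[(round(d["confidence"],2),np.round(world(c,d["at"])*1000).tolist()) for d in spotter.tip_of(n,t)[:3]])
  a=cv2.imread(f"pics/{n}0.png");b=c["img"][:,:,::-1]; x0,y0,x1,y1=box
  for im in (a,b): out.append(cv2.resize(im[y0:y1,x0:x1],(400,300),interpolation=cv2.INTER_CUBIC))
cv2.imwrite("pics/fin.png",np.vstack([np.hstack(out[:2]),np.hstack(out[2:])]))
# image registration of the things: before vs after
for n,parts in [("top",dict(round=(333,150,368,196),square=(248,148,284,190),jar=(288,194,324,228))),("side",dict(round=(325,185,362,258),square=(298,155,332,205),jar=(278,178,310,245)))]:
  a=cv2.imread(f"pics/{n}0.png",0);b=cv2.imread(f"pics/{n}9.png",0)
  for k,(x0,y0,x1,y1) in parts.items():
    r=cv2.matchTemplate(b[y0-8:y1+8,x0-8:x1+8],a[y0:y1,x0:x1],cv2.TM_CCOEFF_NORMED);_,v,_,p=cv2.minMaxLoc(r);print(n,k,"shift px",p[0]-8,p[1]-8,round(v,3))
E
```

```text
time_s: 49.18
eef_pos: [0.5391, 0.053, 0.2199]
eef_rot: [0.003, 0.047, 0.999, -0.0]
wrist_force: [0.8, 0.6, -0.7]
opening: 0.994
time_s: 50.18
eef_pos: [0.336, 0.4103, 0.2213]
eef_rot: [0.0, 0.047, 0.999, 0.0]
wrist_force: [0.5, 1.1, -0.3]
opening: 0.996
time_s: 50.8
eef_pos: [0.2722, 0.5184, 0.221]
eef_rot: [-0.0, 0.047, 0.999, -0.0]
wrist_force: [-0.2, 0.7, -0.1]
opening: 0.997
[0.27224398 0.51838154 0.22100677] [-0.17032441  0.73404744 -0.05990441]
top jar_c [(0.57, [549.0, 35.0, 76.0])]
top square_mould_c [(0.88, [790.0, 31.0, 71.0]), (0.83, [644.0, 108.0, 73.0]), (0.58, [687.0, 235.0, 71.0])]
top round_mould_c [(0.66, [629.0, -59.0, 82.0]), (0.42, [609.0, 30.0, -2.0]), (0.26, [650.0, 331.0, -2.0])]
top lid_grip [(0.87, [390.0, -311.0, 112.0])]
top bowl [(0.72, [390.0, -8.0, -3.0])]
top spoon [(0.6, [648.0, 332.0, 1.0])]
side jar_c [(0.56, [549.0, 31.0, 77.0])]
side square_mould_c [(0.94, [684.0, 239.0, 72.0]), (0.67, [643.0, 108.0, 71.0]), (0.65, [795.0, 147.0, 67.0])]
side round_mould_c [(0.76, [625.0, -60.0, 78.0])]
side lid_grip []
side bowl [(0.83, [388.0, -8.0, -5.0])]
side spoon [(0.77, [650.0, 334.0, -3.0])]
top round shift px 0 0 0.972
top square shift px 1 0 0.956
top jar shift px 1 1 0.935
side round shift px 0 0 0.831
side square shift px 0 0 0.974
side jar shift px 0 0 0.973
```

View pics/fin.png

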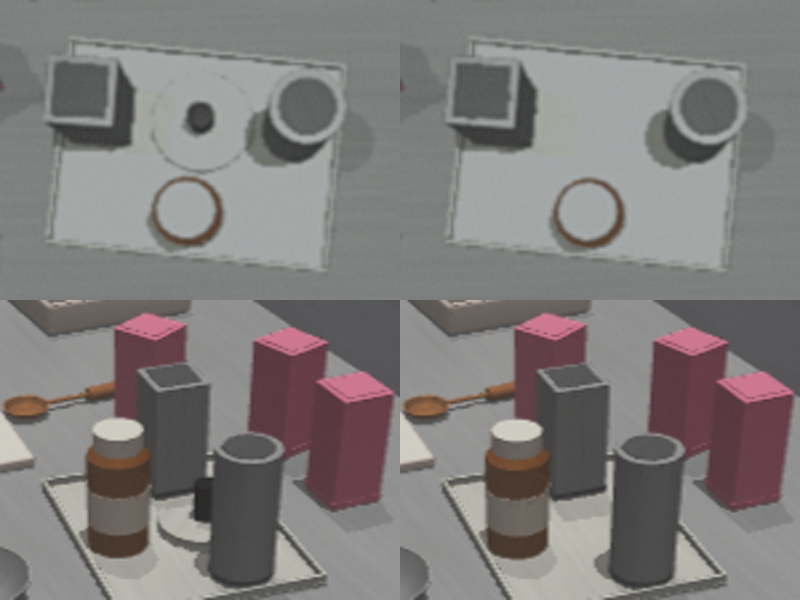

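Before and after pictures match: each item shifted by at most 1 px (about 2 mm), all stand upright, and the bowl and spoon haven't moved. Handing in.

```bash
python3 -c "
from bench import order; print(order.hand_in())"
```

```text
the job is handed in; nothing more can be done
None
```

The job is done and handed in, at about 51 s of the 144 s allowed.

I moved the jar, the square mould and the round mould onto the board, upright. I then put the lid on the open round mould and returned the round mould, the square mould and the jar to their places on the tray.

**Checks that agreed:**
- **Tray items:** comparing the first and last pictures, each of the three shifted by at most 1 px (about 2 mm), and all stand upright.
- **Lid:** it touched at exactly the expected seating height. Its outline fits the mould rim in both camera views, and its position reads (390, -311, 112) mm against (390, -310, 117) expected.
- **Bowl and spoon:** both are where they started, to within the detector's error of a few mm.
- **Forces:** the highest wrist force printed was about 29 N, and the arm touches nothing now.

**Checks that failed or disagreed:**
- The last side-view search for the lid found nothing. An earlier one after placing gave (393, -309, 119) mm.
- The wrist camera read about 4–5 mm closer to the robot in x than the other two cameras. I mostly went with the top and side cameras.
- The networks put the square mould about 3 mm off in y at the end, which is within their error. The picture comparison shows 0–1 px.

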